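# Take the paddle board off its barbed drip hook and rack it

## Robot

A 6-joint arm with a two-finger parallel gripper is mounted at the origin on a cart in front of the work surface, level with it; the furniture and walls round the work are solid. World frame = base frame: x ahead of the robot, y to its left, z up, the work surface at z = 0. Lengths are in m, angles in rad, forces in N, time in s.
With the tool pointing down it reaches from about 0.35 to 0.975 m from the base axis. Payload 4.9 kg.
Tool frame: the origin (TCP) lies midway between the tips of the shut fingers; the grasp point (between the pads) lies 19 mm behind it; z points along the fingers, y is the line along which they close (so a half turn about z gives the same grasp; the last joint's range is limited). The gripper opens to 85 mm and grips with 20 to 120 N. Pads are 22 mm wide; open, the fingers measure 114 mm over their backs; the gripper's body (76 mm by 85 mm) begins 54 mm behind the grasp point. The pads swing forward as they close: fully open they stand 13 mm farther back than shut.
Start: joints at [1.015, 0.053, 1.613, -0, 1.476, -0.119], TCP at [0.264, 0.566, 0.231] pointing down, gripper open.
Joint ranges: [-3.01, 3.01], [-1.01, 2.22], [0.06, 2.58], [-1.02, 4.17], [0.09, 2.62], [-3.14, 3.14]. Speed limits (rad/s): [2.57, 2.57, 3.14, 3.14, 3.14, 3.14].

## Interface

Orientations are given as a unit quaternion [w, x, y, z].
In Python, from plant import * gives the robot as it stands.
- The arm moves only by the tool jog_arm, never from a script. Its argument "targets" is a list of rows, each a list of 3 entries, a list of its own where there are three numbers: the shift along the tool's x, y, z in units of 25 mm (1.0 is 25 mm), then the turn, a rotation vector about the tool's x, y, z in units of 8 degrees (1.0 is 8 degrees), then the opening in per cent of the stroke, from 0 (shut) to 100 (fully open). A call has 1 to 8 rows; each row is the pose to reach, as a shift and turn from the pose commanded when the call began, along the tool's axes at that moment; what a row does not reach only later rows make up. A row lasts 1/8 s, in which the tool goes at most 62.5 mm and 10.7 degrees, less where a joint would pass 70% of its speed; a pose out of reach is approached as far as the arm can. A call with a gripper value outside its range is refused whole. The fingers move at their own pace and stop on an object; the grip force is fixed at half the most. Time passes only in rows, so rows that repeat a pose let the fingers close. It gives the time, the measured TCP pose, the force, the opening and the grip force at its end, in the units of the state.
- state(): the state, without advancing time (a new reading comes with each control period).
- grab_frame(name): name is "scene" or "side" or "wrist"; returns (picture, depth): 400x640x3 uint8, red, green, blue; 400x640 float32, m along the optical axis (not along the pixel's ray), 0 where there is no reading.
- camera_params(name): a dict with "fovy" (degrees; the focal length in pixels is half the picture's height over the tangent of half this angle, whatever the lens; pixels are square), "cx", "cy" (the principal point, pixels), "rvec" (rotation vector, rad) and "tvec" (3), from world to camera coordinates, as OpenCV has them; the wrist camera has in their place "hand_eye" (4x4, takes a point from camera to tool coordinates, whose origin is the TCP and whose axes are the flange's). Camera axes: x right, y down, z forward; pixel columns grow to the right and rows downward; lengths in m; the calibration is good to about 2 mm. A picture is of the moment at which its call begins: read the wrist's pose just before it. camera_params takes no time and is no camera call.
- job_done(): hands the job in; it is judged then, once.
The state is a dict: "time": time; "joint_pos": joint angles; "joint_vel": joint speeds; "joint_efforts": joint torques, N m; "tool_pos": TCP position; "tool_rot": TCP orientation; "contact_force": force on the tool from outside, world axes, zero at the start; "ft_torque": the same for the moment, N m; "gripper_width": opening from 0.0 (shut) to 1.0 (fully open); "grasp_force": force on a finger pad.
Only numpy, scipy, OpenCV 4.12 (cv2) and the standard library are available. Lean on these libraries where they do the work, as an engineer would, in place of code of your own. Each camera call takes 0.05 s, during which the arm holds its last target. There are 200 camera calls.

## Task

The wooden paddle board has dripped dry on the barbed hook of the drip stand. Take it by its handle and work it off over the barb without wrenching the hook - raise it, swing its lower end outwards, then ease it up over the barb tip - and stand it upright, handle up, fully down in the empty slot of the wire rack next to the small board, setting it down gently. Do not shift the small board or the things standing round the work.

Things in the scene. Friction and masses are not known exactly. Their poses are not given: they have to be found in the camera images.
- board: Wooden paddle board, 10 mm thick, 0.22 kg, hung by the hole in its handle. Origin: middle of its lower edge; z up to the handle, y along its width, x square to its faces (-x looks out along the hook). Blade 130 mm wide, z = 0 to 132 mm; then a straight handle 44 mm wide (grip across these sides) up to its top at z = 215 mm; rounded corners.
- stand: Steel drip stand, fixed, rigid, locked hook: foot 111 mm across, 22 mm high; post 12 mm thick, its top at z = 280 mm; one wire hook that points to the stand's own -x, in its plane y = 0. Origin under the foot's centre, z up. At the hook's root a cap and nut stand out 11.5 mm from the post's axis. The board starts with its middle 18 to 28 mm out. Keep forces on the hook under 15 N.
- hook_arm (a point): Where the hook's axis crosses the post's, 270 mm up; axes as the stand's. Hook: 7 mm round wire; in u = mm out from here (stand -x) and h = mm up its centre line runs (0,0) (62,0) (66.5,2) (69,6) (78,21) (76.5,22.5) (69,18.5) when fully out: level arm, upturned end leaning outwards, barb nose. Its threaded shank is screwed in by 0 to 28 mm (all u less that), not measured: feel for it.
- hole (a point): Centre of the handle's hole, at board z = 189.75 mm; axes as the board's. It runs through along x, 20 mm wide, 20.5 mm tall (board z = 179.5 to 200 mm); a 15 mm strip above it rests on the hook. Upright, the board meets the arm's underside before the strip clears the barb; lower end swung out (stand -x) 35 to 42 degrees, strip and hole edge just pass nose and upturned end, 1 mm to spare.
- board_rack: Fixed wire rack, 104 x 104 mm: three upright arches of 5 mm wire, each 104 mm long in y and 82.5 mm high, at x = -20, 0 and 20 mm, make two slots 15 mm wide (centres x = -10 and 10 mm, walls square to x). Boards stand on its bottom wires, 9 mm above the worktop. Origin under its centre, z up. The slot at x = -10 mm is empty.
- free_slot (a point): Middle of the floor of the rack's empty slot, on the bottom wires, 9 mm above the worktop; axes as the rack's. The paddle board's origin belongs here, its faces square to the rack's x, either face forward.
- small_board: Small plain board without a handle, 150 mm wide, 100 mm tall, 10 mm thick, loose, standing in the rack's other slot (x = 10 mm). Origin: middle of its lower edge. Leave it.
- salt: White salt shaker, 43 mm across, 73 mm high, bystander. Origin under its centre.
- kitchen_timer: White kitchen timer with a red knob, 62 mm across, 44 mm high, bystander. Origin under its centre.
- rice_bowl: White rice bowl, 113 mm across, 64 mm high, bystander. Origin under its centre.
- white_mug: White mug, 74 mm across, 92 mm high, handle to one side, bystander. Origin under the middle of its outline (handle included).

How it is judged:
On the way:
1. the board is clear of the hook (horizontal distance between hole and hook_arm above 0.11 m), for 0.2 s.
At the end, for the whole second after the job is handed in: the paddle board stands handle up and still in the rack's empty slot, down on the bottom wires (within 5 mm), within 8 mm of the slot's middle plane and 35 mm along it, within 0.12 rad of upright and 0.15 rad of square; the small board still stands in its own slot (x of board in the frame of board_rack between -0.018 and -0.002 m and y of board in the frame of board_rack between -0.035 and 0.035 m and z of board in the frame of board_rack between 0.003 and 0.014 m and angle between board's own z axis and vertical below 0.12 rad and angle between the x axis of board and the x axis of board_rack, either way round below 0.15 rad and linear speed of board below 0.02 m/s and contact force between board and board_rack above 0.3 N and x of small_board in the frame of board_rack between 0.002 and 0.018 m and z of small_board in the frame of board_rack below 0.014 m); the robot touches nothing.
It fails at once if the hook is wrenched: over 15 N between board and stand (contact force between board and stand above 15 N).
It fails at once if the gripper presses on the stand with over 15 N (contact force between any of the fingers, the arm and stand above 15 N).
It fails at once if the board is dropped or rammed into the rack: over 25 N (contact force between board and board_rack above 25 N).
It fails at once if the small board or a bystander is shifted by more than 20 mm (distance of any of small_board, salt, kitchen_timer, rice_bowl, white_mug from where it was at the start of the episode above 0.02 m).
It also fails if it takes over 59 s, if anything falls off the work surface, if the arm or the gripper's body presses on something with over 40 N, if the wrist force passes 120 N, or if a joint passes its speed limit or range.

## Working session

There is one attempt and no reset: what is moved stays moved. The work goes in short steps, Python scripts to look and compute and a tool call to move; the robot and the scene stay as the last step left them, time stands still between calls to the robot, and variables do not carry over. Pictures are saved under pics/ and viewed, at most 10 in all, crops included, and the job is handed in when it is done.

Besides the shell and the picture viewer there is one more tool, called after "Request:" as name(argument=value, ...) on one line, values as JSON. jog_arm: Moves the arm, as the interface text tells. Its arguments: {"type":"object","properties":{"targets":{"type":"array"}},"required":["targets"]}

```bash
mkdir -p pics; ls; cat > h.py <<'E'
from plant import *
import numpy as np, cv2
from scipy.spatial.transform import Rotation as R
def cam(n,s=None):
    p=camera_params(n); f=200/np.tan(np.radians(p["fovy"])/2)
    if "hand_eye" in p:
        s=s or state(); H=np.array(p["hand_eye"]); q=s["tool_rot"]; Rt=R.from_quat([q[1],q[2],q[3],q[0]]).as_matrix()
        return f,p["cx"],p["cy"],Rt@H[:3,:3],Rt@H[:3,3]+np.array(s["tool_pos"])
    Rc=R.from_rotvec(np.ravel(p["rvec"])).as_matrix()
    return f,p["cx"],p["cy"],Rc.T,-Rc.T@np.ravel(p["tvec"])
def cloud(c,d):
    f,cx,cy,Rw,t=c; v,u=np.mgrid[:400,:640]
    P=np.stack([(u-cx)/f*d,(v-cy)/f*d,d],-1)@Rw.T+t
    P[d<=0]=np.nan
    return P
def plane(c,uv,z):
    f,cx,cy,Rw,t=c; r=Rw@np.array([(uv[0]-cx)/f,(uv[1]-cy)/f,1]); return t+r*(z-t[2])/r[2]
def proj(c,P):
    f,cx,cy,Rw,t=c; q=(np.atleast_2d(P)-t)@Rw; return np.c_[cx+f*q[:,0]/q[:,2],cy+f*q[:,1]/q[:,2]]
E
python3 - <<'E'
from h import *
s=state()
print(s)
for n in("scene","side","wrist"):
    i,d=grab_frame(n); cv2.imwrite(f"pics/{n}0.png",i[...,::-1]); np.savez(f"pics/{n}0.npz",i=i,d=d); print(n,camera_params(n),(d>0).mean())
E
```

```text
pics
{'time': 0.0, 'joint_pos': array([ 1.01498478e+00,  5.33630289e-02,  1.61432711e+00,  5.81828447e-06,
        1.47598837e+00, -1.19012776e-01]), 'joint_vel': array([-5.24905798e-04, -1.08434001e-03, -7.40547160e-05,  6.52585426e-05,
       -6.77994258e-04, -2.89050453e-04]), 'joint_efforts': array([ 8.88747709e-04, -3.93702221e+01, -3.70167804e+01, -1.44067344e-04,
        7.30779153e-03,  1.71789143e-06]), 'tool_pos': array([0.26406912, 0.56577423, 0.23003941]), 'tool_rot': array([-3.47990680e-04,  2.16667463e-01,  9.76244909e-01, -9.83165460e-04]), 'contact_force': array([-0.53670704, -0.11701042,  0.46382193]), 'ft_torque': array([ 0.02902553, -0.01272197, -0.00298037]), 'grasp_force': 0.0, 'gripper_width': 0.9996186108702073}
scene {'fovy': 43.518689713823065, 'cx': 321.5667928960442, 'cy': 188.67419437233067, 'rvec': array([ 2.02184077, -0.80450071,  0.41237931]), 'tvec': array([-0.28087928,  0.41041139,  1.05235403])} 0.9959375
side {'fovy': 44.44696557198462, 'cx': 320.9131781040608, 'cy': 206.30576329962147, 'rvec': array([ 0.2790157 , -2.9574487 ,  0.86914832]), 'tvec': array([0.54621243, 0.0433178 , 1.30560187])} 0.9960078125
wrist {'fovy': 65.93146420024662, 'cx': 320.6102562299326, 'cy': 197.98190755123798, 'hand_eye': array([[ 6.22940697e-04, -9.52756928e-01, -3.03733186e-01,
         7.84300087e-02],
       [ 9.99999693e-01,  4.49212175e-04,  6.41847853e-04,
         8.32877475e-04],
       [-4.75084343e-04, -3.03733493e-01,  9.52756915e-01,
        -1.43140663e-01],
       [ 0.00000000e+00,  0.00000000e+00,  0.00000000e+00,
         1.00000000e+00]])} 0.996140625
```

View pics/scene0.png

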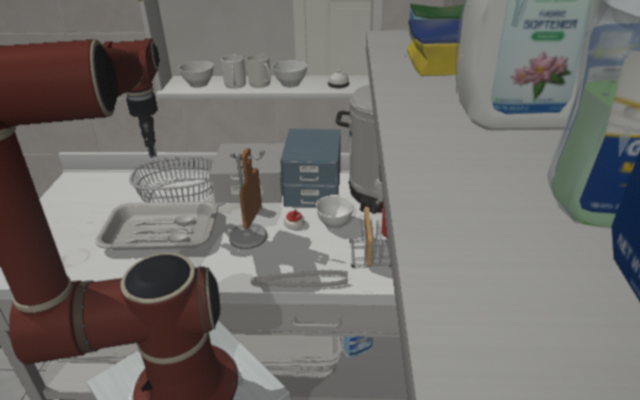

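View pics/side0.png

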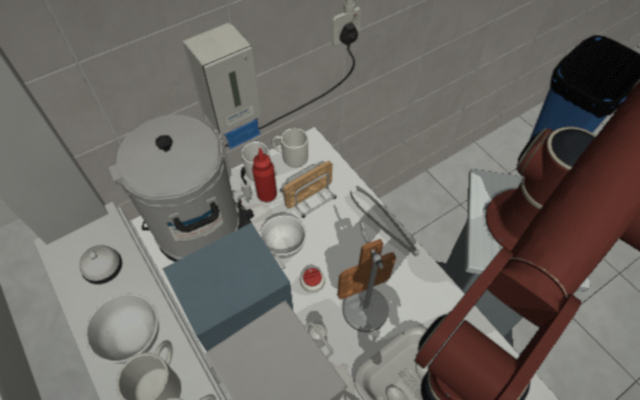

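The scene view shows the board edge-on at (250,190), the stand foot at (247,236) and the rack at (370,245). In the side view the board is at (365,270), the stand foot at (366,310) and the rack with the small board at (308,188).

```bash
python3 - <<'E'
from h import *
for n in("scene","side"):
    z=np.load(f"pics/{n}0.npz"); i,d=z["i"],z["d"]; c=cam(n); P=cloud(c,d)
    hsv=cv2.cvtColor(i,cv2.COLOR_RGB2HSV)
    print(n,"cam",c[4].round(3))
    m=((hsv[...,0]>4)&(hsv[...,0]<22)&(hsv[...,1]>90)&(hsv[...,2]>60)).astype(np.uint8)
    k,l,st,ce=cv2.connectedComponentsWithStats(m)
    for j in range(1,k):
        if st[j,4]>60:
            Q=P[l==j]; mu=np.nanmedian(Q,0)
            if not(0.2<mu[0]<1.0 and -0.6<mu[1]<0.8 and 0<mu[2]<0.35): continue
            Q=Q[np.linalg.norm(Q-mu,axis=1)<0.16]
            u,s,v=np.linalg.svd(Q-Q.mean(0),full_matrices=False)
            print(st[j],ce[j].round(0),mu.round(3),np.percentile(Q,2,0).round(3),np.percentile(Q,98,0).round(3),"n",v[2].round(3),(s/len(Q)**.5).round(4))
    # foot and high post
    sel=lambda b:np.all((P>b[0])&(P<b[1]),-1)
    if n=="side":
        print("patch foot",P[325,366].round(3),"posttop",P[255,375].round(3), "rack", P[190,308].round(3))
        cv2.imwrite("pics/s1.png",cv2.resize(i[215:345,250:440,::-1],(798,546),interpolation=3))
    else:
        print("foot",P[242,247].round(3)); cv2.imwrite("pics/c1.png",cv2.resize(i[140:280,220:400,::-1],(770,599),interpolation=3))
E
```

```text
scene cam [-0.229 -0.686  0.912]
[240 149  21  79 997] [249. 191.] [0.388 0.289 0.167] [0.344 0.26  0.085] [0.443 0.326 0.286] n [ 0.552 -0.834  0.01 ] [0.0551 0.0334 0.0019]
[365 208   7  58 245] [368. 236.] [ 0.542 -0.009  0.1  ] [ 0.527 -0.028  0.025] [0.62  0.069 0.111] n [ 0.737 -0.676 -0.015] [0.0451 0.0204 0.0029]
foot [0.359 0.286 0.012]
side cam [0.42  0.76  1.118]
[284 162  47  46 603] [304. 182.] [0.597 0.047 0.093] [ 0.535 -0.018  0.023] [0.633 0.087 0.111] n [ 0.727 -0.685 -0.032] [0.047  0.023  0.0021]
[297 176  30  26 292] [312. 189.] [0.576 0.025 0.038] [ 0.544 -0.007  0.014] [0.607 0.06  0.061] n [ 0.726 -0.687  0.01 ] [0.0278 0.0133 0.0013]
[ 338  240   45   59 1124] [358. 272.] [0.416 0.315 0.184] [0.385 0.294 0.083] [0.452 0.34  0.289] n [-0.55   0.835  0.016] [0.0624 0.0197 0.0021]
[374 253  21  32 332] [385. 268.] [0.363 0.279 0.153] [0.348 0.269 0.084] [0.378 0.29  0.206] n [-0.559  0.829  0.02 ] [0.0394 0.0101 0.0017]
patch foot [0.381 0.363 0.013] posttop [0.392 0.319 0.279] rack [0.585 0.032 0.038]
```

View pics/s1.png

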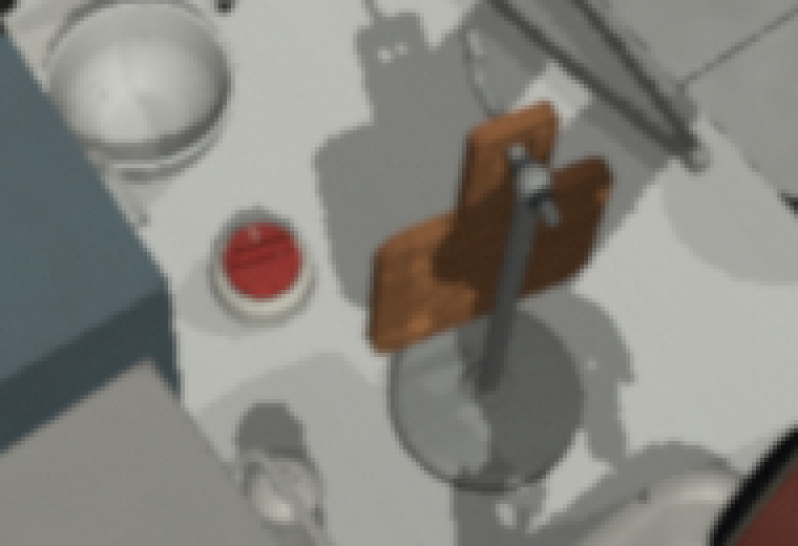

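View pics/c1.png

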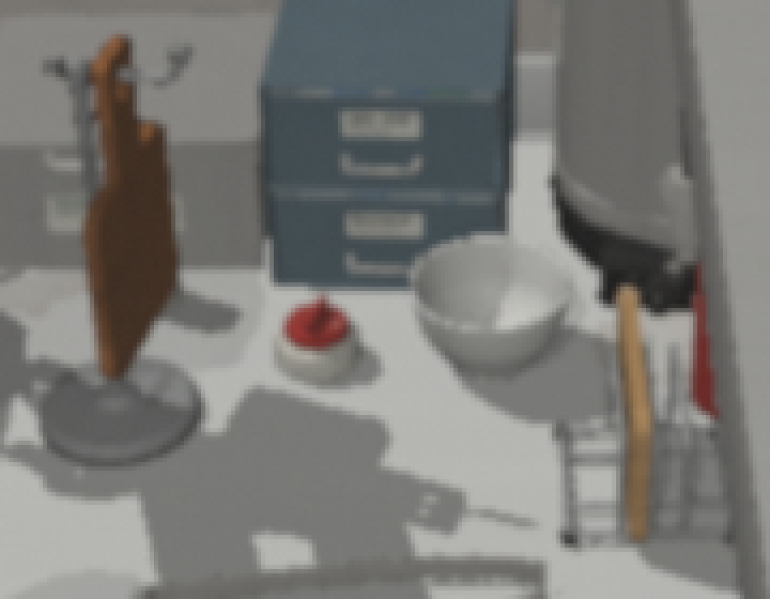

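Both crops show the board near the post, the hook running out past it to the barb (scene crop ~(185,50)), and the rack's empty slot on one side of the small board. Next I measure the stand, the hook and the rack wires.

```bash
python3 - <<'E'
from h import *
o=np.array([.555,-.832,0]); b=np.array([.832,.555,0])
for n in("scene","side"):
    z=np.load(f"pics/{n}0.npz"); i,d=z["i"],z["d"]; c=cam(n); P=cloud(c,d)
    hsv=cv2.cvtColor(i,cv2.COLOR_RGB2HSV)
    grey=hsv[...,1]<70
    # foot: height 15..30mm
    m=(np.abs(P[...,2]-.022)<.006)&(np.hypot(P[...,0]-.38,P[...,1]-.32)<.09)&grey
    cn,_=cv2.findContours(m.astype(np.uint8),0,1); cn=max(cn,key=cv2.contourArea)
    Q=np.array([plane(c,q,.022) for q in cv2.convexHull(cn)[:,0]])
    (x,y),r=cv2.minEnclosingCircle((Q[:,:2]*1000).astype(np.float32)); print(n,"foot",x,y,r)
    C=np.array([x,y,0])/1000
    wood=(hsv[...,0]>4)&(hsv[...,0]<22)&(hsv[...,1]>90)
    # hook/post grey points near 0.27
    m=(P[...,2]>.255)&(P[...,2]<.31)&(np.hypot(P[...,0]-.40,P[...,1]-.28)<.12)&grey
    Q=P[m]; k=np.c_[(Q-C)@o,(Q-C)@b,Q[:,2]]*1000
    k=k[np.argsort(k[:,0])]; print("hook u,y,z\n",k[::max(1,len(k)//25)].round(0).tolist())
    m=wood&(np.hypot(P[...,0]-.40,P[...,1]-.30)<.1)&(P[...,2]>.06)&(P[...,2]<.3)
    Q=P[m]; k=np.c_[(Q-C)@o,(Q-C)@b,Q[:,2]]*1000
    print("board",np.percentile(k,[1,50,99],axis=0).round(1).tolist())
    h=k[k[:,2]>230]; print("handle",np.percentile(h,[1,50,99],axis=0).round(1).tolist())
    # rack
    n2=np.array([.730,-.683,0]); t2=np.array([.683,.730,0]); S=np.array([.58,.03,0])
    m=(P[...,2]>.015)&(P[...,2]<.095)&(np.hypot(P[...,0]-.58,P[...,1]-.03)<.085)
    for nm,mm in(("wood",m&wood),("wire",m&~wood&(P[...,2]>.03))):
        Q=P[mm]; a=np.c_[(Q-S)@n2,(Q-S)@t2,Q[:,2]]*1000
        print(nm,"hist n",dict((int(x),int(v)) for v,x in zip(*np.histogram(a[:,0],np.arange(-66,66,4)))if v), "t",np.percentile(a[:,1],[1,99]).round(0),"zmax",np.percentile(a[:,2],98).round(0))
E
```

```text
scene foot 380.6026611328125 309.23883056640625 25.755998611450195
hook u,y,z
 [[-29.0, 11.0, 268.0], [-22.0, 8.0, 268.0], [-18.0, 7.0, 275.0], [-12.0, 4.0, 265.0], [-11.0, 5.0, 261.0], [-9.0, 3.0, 272.0], [-7.0, 4.0, 266.0], [-5.0, 0.0, 271.0], [-3.0, 1.0, 262.0], [-2.0, 8.0, 276.0], [-0.0, 4.0, 275.0], [3.0, 4.0, 273.0], [12.0, -13.0, 256.0], [20.0, 8.0, 269.0], [21.0, 28.0, 271.0], [23.0, 7.0, 267.0], [29.0, 7.0, 274.0], [34.0, 8.0, 268.0], [43.0, 7.0, 270.0], [47.0, 11.0, 271.0], [54.0, 7.0, 274.0], [56.0, 10.0, 281.0], [58.0, 7.0, 292.0], [61.0, 5.0, 282.0], [64.0, 6.0, 287.0], [68.0, 5.0, 297.0]]
board [[14.2, -57.6, 81.9], [21.3, -6.1, 166.8], [23.7, 62.2, 287.7]]
handle [[12.6, -16.5, 230.7], [20.5, -6.0, 260.0], [23.2, 21.9, 289.6]]
wood hist n {-6: 49, -2: 36, 2: 22} t [-78.  33.] zmax 94.0
wire hist n {-14: 28, -10: 54, -6: 42, 2: 9, 6: 13, 10: 50, 14: 1, 26: 30, 30: 62, 54: 1} t [-75.  71.] zmax 84.0
side foot 385.6902160644531 329.8935546875 27.650489807128906
hook u,y,z
 [[-12.0, -2.0, 269.0], [-9.0, 1.0, 275.0], [-3.0, -0.0, 271.0], [-1.0, -1.0, 276.0], [2.0, -0.0, 275.0], [4.0, -8.0, 273.0], [5.0, 3.0, 258.0], [6.0, -2.0, 282.0], [7.0, 2.0, 279.0], [10.0, 6.0, 269.0], [12.0, -1.0, 277.0], [14.0, -4.0, 278.0], [19.0, 2.0, 274.0], [24.0, -1.0, 271.0], [31.0, -24.0, 284.0], [37.0, 19.0, 276.0], [48.0, -4.0, 274.0], [54.0, -2.0, 273.0], [59.0, -2.0, 273.0], [65.0, -3.0, 273.0], [69.0, -2.0, 277.0], [71.0, -2.0, 277.0], [73.0, -1.0, 290.0], [75.0, 0.0, 295.0], [78.0, 0.0, 287.0]]
board [[26.6, -63.3, 81.2], [28.6, 8.4, 175.8], [37.1, 61.9, 289.1]]
handle [[26.9, -23.6, 231.1], [29.1, 1.9, 273.6], [37.8, 19.2, 290.4]]
wood hist n {-6: 39, -2: 541, 2: 23} t [-66.  78.] zmax 94.0
wire hist n {-10: 61, -6: 47, -2: 88, 2: 11, 6: 9, 26: 2, 30: 38, 34: 33, 38: 1} t [-70.  79.] zmax 86.0
```

Request:
jog_arm(targets=[[[0,0,-3],[0,0,0],100],[[0,0,-6.8],[0,0,0],100],[[0,0,-6.8],[0,0,1],100],[[-2.3,-1.8,-6.8],[0,0,2],100],[[-4.6,-3.6,-6.8],[0,0,3],100],[[-7,-5.4,-6.8],[0,0,3.9],100],[[-9.4,-7.3,-6.8],[0,0,3.9],100],[[-9.4,-7.3,-6.8],[0,0,3.9],100]])

```text
time: 1.15
tool_pos: [0.4007, 0.2994, 0.4011]
tool_rot: [0.0, 0.472, 0.882, -0.0]
contact_force: [1.2, 0.5, -1.1]
gripper_width: 0.998
grasp_force: 0.0
```

```bash
cat > look.py <<'E'
from h import *
import sys
def look(nm):
    s=state(); i,d=grab_frame("wrist"); cv2.imwrite(f"pics/{nm}.png",i[...,::-1])
    q=s["tool_rot"]; M=R.from_quat([q[1],q[2],q[3],q[0]]).as_matrix()
    print(s["time"],s["tool_pos"].round(4),"\n",M.round(3)); return s,i,d,cam("wrist",s)
E
python3 - <<'E'
from look import *
s,i,d,c=look("w1"); P=cloud(c,d)
o=np.array([.555,-.832,0]); b=np.array([.832,.555,0])
hsv=cv2.cvtColor(i,cv2.COLOR_RGB2HSV); wood=(hsv[...,0]>4)&(hsv[...,0]<22)&(hsv[...,1]>90)
near=np.hypot(P[...,0]-.4,P[...,1]-.3)<.12
Q=P[wood&near&(P[...,2]>.27)&(P[...,2]<.31)]; k=np.c_[Q@o,Q@b,Q[:,2]]*1e3
print("handle top w,b,z",np.percentile(k,[2,50,98],axis=0).round(1).tolist())
(cx,cy),sz,an=cv2.minAreaRect((Q[:,:2]*1000).astype(np.float32)); print(cx,cy,sz,an)
Q=P[~wood&near&(P[...,2]>.262)&(P[...,2]<.31)]; k=np.c_[Q@o,Q@b,Q[:,2]]*1e3
k=k[np.argsort(k[:,0])]; print(k[::max(1,len(k)//30)].round(0).tolist())
E
```

```text
1.15 [0.4007 0.2994 0.4011] 
 [[-0.555  0.832  0.   ]
 [ 0.832  0.555 -0.   ]
 [-0.     0.    -1.   ]]
handle top w,b,z [[-33.4, 479.7, 272.5], [-30.2, 500.4, 288.1], [-23.2, 520.5, 290.1]]
400.4248046875 301.0367736816406 (42.7596435546875, 10.823362350463867) 34.45492172241211
[[-74.0, 501.0, 271.0], [-70.0, 502.0, 274.0], [-67.0, 501.0, 273.0], [-63.0, 502.0, 274.0], [-62.0, 503.0, 276.0], [-60.0, 500.0, 276.0], [-58.0, 496.0, 268.0], [-57.0, 495.0, 275.0], [-56.0, 508.0, 274.0], [-54.0, 501.0, 279.0], [-53.0, 502.0, 281.0], [-51.0, 505.0, 279.0], [-49.0, 497.0, 279.0], [-48.0, 503.0, 279.0], [-45.0, 497.0, 275.0], [-43.0, 506.0, 275.0], [-41.0, 502.0, 277.0], [-37.0, 500.0, 275.0], [-33.0, 503.0, 273.0], [-17.0, 502.0, 274.0], [-14.0, 500.0, 275.0], [-10.0, 498.0, 271.0], [-6.0, 500.0, 274.0], [-1.0, 499.0, 273.0], [3.0, 501.0, 274.0], [7.0, 500.0, 274.0], [9.0, 500.0, 290.0], [11.0, 498.0, 290.0], [13.0, 500.0, 293.0], [16.0, 498.0, 295.0], [20.0, 500.0, 296.0]]
```

View pics/w1.png

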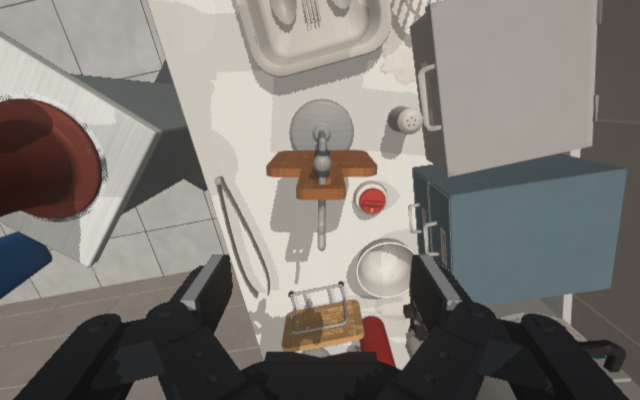

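The wrist view shows the handle top at (321,190), the post nut at (322,163) and the hook running to the nose at (321,245), all in line with the tool. The rack is at (320,310). Descending to grasp.

Request:
jog_arm(targets=[[[0.06,0.02,0],[0,0,0],100],[[0.06,0.02,1.8],[0,0,0],100],[[0.06,0.02,3.6],[0,0,0],100],[[0.06,0.02,5],[0,0,0],100],[[0.06,0.02,6],[0,0,0],100],[[0.06,0.02,6.5],[0,0,0],100],[[0.06,0.02,6.5],[0,0,0],100]])

```text
time: 2.08
tool_pos: [0.399, 0.3035, 0.2381]
tool_rot: [-0.001, 0.471, 0.882, -0.001]
contact_force: [-0.5, 0.4, -1.0]
gripper_width: 0.996
grasp_force: 0.0
```

Request:
jog_arm(targets=[[[0,0,0],[0,0,0],60],[[0,0,0],[0,0,0],60],[[0,0,0],[0,0,0],50],[[0,0,0],[0,0,0],45],[[0,0,0],[0,0,0],0],[[0,0,0],[0,0,0],0],[[0,0,0],[0,0,0],0]])

```text
time: 2.95
tool_pos: [0.4003, 0.3034, 0.2403]
tool_rot: [0.001, 0.471, 0.882, 0.001]
contact_force: [-0.8, -0.2, 5.4]
gripper_width: 0.509
grasp_force: 60.1
```

Request:
jog_arm(targets=[[[0,0,-0.1],[0,0,0],0],[[0,0,-0.2],[0,0,0],0],[[0,0,-0.3],[0,0,0],0],[[0,0,-0.3],[0,0,0],0],[[0,0,-0.3],[0,0,0],0]])

```text
time: 3.58
tool_pos: [0.3996, 0.303, 0.2461]
tool_rot: [-0.0, 0.471, 0.882, -0.0]
contact_force: [1.3, 0.2, -2.8]
gripper_width: 0.506
grasp_force: 61.1
```

Request:
jog_arm(targets=[[[-0.2,0,0],[0,0,0],0],[[-0.4,0,0],[0,0,0],0],[[-0.6,0,0],[0,0,0],0],[[-0.8,0,0],[0,0,0],0],[[-0.8,0,0],[0,0,0],0],[[-0.8,0,0],[0,0,0],0]])

```text
time: 4.32
tool_pos: [0.4108, 0.2864, 0.2463]
tool_rot: [-0.0, 0.471, 0.882, 0.0]
contact_force: [-0.7, 0.3, -3.1]
gripper_width: 0.511
grasp_force: 61.1
```

Request:
jog_arm(targets=[[[-0.06,0,0],[0,0,0],0],[[-0.12,0,0],[0,0,0],0],[[-0.12,0,0],[0,0,0],0]])

```text
time: 4.7
tool_pos: [0.4125, 0.2839, 0.2463]
tool_rot: [0.0, 0.471, 0.882, 0.0]
contact_force: [-0.1, 0.1, -2.9]
gripper_width: 0.506
grasp_force: 61.1
```

Request:
jog_arm(targets=[[[-0.06,0,0],[0,0,0],0],[[-0.08,0,0],[0,0,0],0],[[-0.08,0,0],[0,0,0],0]])

```text
time: 5.08
tool_pos: [0.4136, 0.2822, 0.2463]
tool_rot: [-0.0, 0.471, 0.882, -0.0]
contact_force: [-0.0, 0.4, -2.3]
gripper_width: 0.507
grasp_force: 61.1
```

Request:
jog_arm(targets=[[[-0.06,0,0],[0,0,0],0],[[-0.08,0,0],[0,0,0],0],[[-0.08,0,0],[0,0,0],0]])

```text
time: 5.45
tool_pos: [0.4147, 0.2806, 0.2463]
tool_rot: [-0.0, 0.471, 0.882, -0.0]
contact_force: [-0.1, -0.2, -3.1]
gripper_width: 0.507
grasp_force: 61.1
```

Request:
jog_arm(targets=[[[-0.06,0,0],[0,0,0],0],[[-0.06,0,0],[0,0,0],0]])

```text
time: 5.7
tool_pos: [0.4156, 0.2793, 0.2463]
tool_rot: [-0.0, 0.471, 0.882, -0.0]
contact_force: [-0.0, 0.4, -3.0]
gripper_width: 0.509
grasp_force: 61.1
```

Request:
jog_arm(targets=[[[-0.06,0,0],[0,0,0],0],[[-0.06,0,0],[0,0,0],0]])

```text
time: 5.95
tool_pos: [0.4165, 0.2781, 0.2463]
tool_rot: [0.0, 0.471, 0.882, 0.0]
contact_force: [-0.6, 0.8, -2.7]
gripper_width: 0.508
grasp_force: 61.1
```

Request:
jog_arm(targets=[[[-0.04,0,0],[0,0,0],0],[[-0.04,0,0],[0,0,0],0]])

```text
time: 6.2
tool_pos: [0.417, 0.2772, 0.2463]
tool_rot: [0.0, 0.471, 0.882, -0.0]
contact_force: [0.2, -0.5, -2.3]
gripper_width: 0.507
grasp_force: 61.1
```

Request:
jog_arm(targets=[[[-0.06,0,0],[0,0,0],0],[[-0.06,0,0],[0,0,0],0]])

```text
time: 6.45
tool_pos: [0.4174, 0.2766, 0.2463]
tool_rot: [-0.001, 0.471, 0.882, 0.0]
contact_force: [-2.0, 3.8, -1.9]
gripper_width: 0.507
grasp_force: 61.1
```

Request:
jog_arm(targets=[[[-0.06,0,0],[0,0,0],0],[[-0.06,0,0],[0,0,0],0]])

```text
time: 6.7
tool_pos: [0.4175, 0.2764, 0.2463]
tool_rot: [-0.002, 0.471, 0.882, 0.001]
contact_force: [-4.0, 8.2, -2.8]
gripper_width: 0.506
grasp_force: 61.1
```

Request:
jog_arm(targets=[[[0.1,0,0],[0,0,0],0],[[0.2,0,-0.05],[0,0,0],0],[[0.2,0,-0.05],[0,0,0],0],[[0.2,0,-0.05],[0,0,0],0]])

```text
time: 7.2
tool_pos: [0.416, 0.2787, 0.2476]
tool_rot: [0.0, 0.471, 0.882, -0.0]
contact_force: [0.5, 0.1, -3.5]
gripper_width: 0.504
grasp_force: 61.1
```

Request:
jog_arm(targets=[[[-0.06,0,-0.002],[0,-0.5,0],0],[[-0.128,0,-0.009],[0,-1,0],0],[[-0.19,0,-0.02],[0,-1.5,0],0],[[-0.254,0,-0.036],[0,-2,0],0],[[-0.254,0,-0.036],[0,-2,0],0],[[-0.254,0,-0.036],[0,-2,0],0]])

```text
time: 7.95
tool_pos: [0.4195, 0.2736, 0.2485]
tool_rot: [0.122, 0.467, 0.873, -0.065]
contact_force: [0.3, 0.3, -2.7]
gripper_width: 0.508
grasp_force: 61.2
```

Request:
jog_arm(targets=[[[-0.064,0,-0.002],[0,-0.5,0],0],[[-0.128,0,-0.009],[0,-1,0],0],[[-0.19,0,-0.02],[0,-1.5,0],0],[[-0.254,0,-0.036],[0,-2,0],0],[[-0.254,0,-0.036],[0,-2,0],0]])

```text
time: 8.57
tool_pos: [0.4223, 0.269, 0.2503]
tool_rot: [0.242, 0.453, 0.848, -0.13]
contact_force: [-0.3, 1.5, -3.1]
gripper_width: 0.508
grasp_force: 61.3
```

Request:
jog_arm(targets=[[[-0.04,0,-0.001],[0,-0.3,0],0],[[-0.095,0,-0.006],[0,-0.75,0],0],[[-0.095,0,-0.006],[0,-0.75,0],0],[[-0.095,0,-0.006],[0,-0.75,0],0]])

```text
time: 9.07
tool_pos: [0.424, 0.2671, 0.2528]
tool_rot: [0.287, 0.446, 0.834, -0.153]
contact_force: [0.0, -0.2, -2.3]
gripper_width: 0.508
grasp_force: 61.3
```

```bash
python3 - <<'E'
from h import *
s=state(); q=s["tool_rot"]; M=R.from_quat([q[1],q[2],q[3],q[0]]).as_matrix()
o=np.array([.555,-.832,0]); b=np.array([.832,.555,0]); t=s["tool_pos"]
hole=t-M[:,2]*.023
off=.0605-.0012
print(M.round(3),"tilt",np.degrees(np.arctan2(M[:,2]@o,-M[2,2])),"hole u,h (x-offset ignored as in contact)",(hole@o+off)*1e3,hole[2]*1e3-270+0, "b",hole@b, s["contact_force"],s["joint_pos"].round(2))
E
```

```text
[[-0.438  0.832  0.342]
 [ 0.656  0.555 -0.511]
 [-0.614  0.001 -0.789]] tilt 37.90314104294054 hole u,h (x-offset ignored as in contact) 58.25678298477734 0.9387539731251877 b 0.5009596570213257 [ 0.03957861 -0.17696416 -2.26703701] [ 0.75 -0.16  1.88 -0.65  1.55  0.22]
```

Request:
jog_arm(targets=[[[-0.1,0,0],[0,0,0],0],[[-0.22,0,0],[0,0,0],0],[[-0.22,0,-0.03],[0,0,0],0],[[-0.22,0,-0.03],[0,0,0],0]])

```text
time: 9.57
tool_pos: [0.4259, 0.264, 0.2566]
tool_rot: [0.287, 0.446, 0.834, -0.153]
contact_force: [0.4, -1.0, -2.8]
gripper_width: 0.506
grasp_force: 61.3
```

Request:
jog_arm(targets=[[[0,0,-0.03],[0,0,0],0],[[0,0,-0.03],[0,0,0],0]])

```text
time: 9.82
tool_pos: [0.4256, 0.2642, 0.2567]
tool_rot: [0.287, 0.445, 0.834, -0.154]
contact_force: [2.1, -1.3, -4.0]
gripper_width: 0.506
grasp_force: 61.5
```

Request:
jog_arm(targets=[[[0,0,-0.03],[0,0,0],0],[[0,0,-0.03],[0,0,0],0]])

```text
time: 10.07
tool_pos: [0.4255, 0.2643, 0.2569]
tool_rot: [0.287, 0.445, 0.834, -0.154]
contact_force: [3.9, -3.2, -6.1]
gripper_width: 0.504
grasp_force: 62.1
```

Request:
jog_arm(targets=[[[0,0,0.08],[0,0,0],0],[[-0.1,0,0.08],[0,0,0],0],[[-0.16,0,0.08],[0,0,0],0],[[-0.16,0,0.08],[0,0,0],0]])

```text
time: 10.58
tool_pos: [0.4279, 0.2612, 0.259]
tool_rot: [0.287, 0.446, 0.834, -0.153]
contact_force: [0.0, -0.1, -2.4]
gripper_width: 0.51
grasp_force: 62.7
```

Request:
jog_arm(targets=[[[-0.06,0,0],[0,0,0],0],[[-0.12,0,0],[0,0,0],0],[[-0.12,0,0],[0,0,0],0]])

```text
time: 10.95
tool_pos: [0.4291, 0.2591, 0.2605]
tool_rot: [0.287, 0.446, 0.834, -0.153]
contact_force: [-0.7, -0.1, -2.7]
gripper_width: 0.509
grasp_force: 62.7
```

Request:
jog_arm(targets=[[[-0.06,0,0],[0,0,0],0],[[-0.1,0,0],[0,0,0],0],[[-0.1,0,0],[0,0,0],0]])

```text
time: 11.32
tool_pos: [0.4302, 0.2575, 0.262]
tool_rot: [0.287, 0.446, 0.834, -0.153]
contact_force: [-0.2, -0.8, -2.8]
gripper_width: 0.504
grasp_force: 62.7
```

Request:
jog_arm(targets=[[[-0.06,0,0],[0,0,0],0],[[-0.1,0,0],[0,0,0],0],[[-0.1,0,0],[0,0,0],0]])

```text
time: 11.7
tool_pos: [0.4313, 0.2558, 0.2636]
tool_rot: [0.287, 0.446, 0.834, -0.153]
contact_force: [-0.2, -0.6, -2.5]
gripper_width: 0.508
grasp_force: 62.7
```

Request:
jog_arm(targets=[[[-0.06,0,0],[0,0,0],0],[[-0.1,0,0],[0,0,0],0],[[-0.1,0,0],[0,0,0],0]])

```text
time: 12.08
tool_pos: [0.4324, 0.2542, 0.2651]
tool_rot: [0.287, 0.446, 0.834, -0.153]
contact_force: [-0.8, -0.8, -2.3]
gripper_width: 0.498
grasp_force: 62.7
```

Request:
jog_arm(targets=[[[-0.06,0,0],[0,0,0],0],[[-0.12,0,-0.01],[0,0,0],0],[[-0.12,0,-0.02],[0,0,0],0]])

```text
time: 12.45
tool_pos: [0.4336, 0.2525, 0.2674]
tool_rot: [0.287, 0.446, 0.834, -0.153]
contact_force: [0.1, -0.6, -2.4]
gripper_width: 0.505
grasp_force: 62.7
```

Request:
jog_arm(targets=[[[-0.06,0,0],[0,0,0],0],[[-0.12,0,-0.01],[0,0,0],0],[[-0.16,0,-0.02],[0,0,0],0],[[-0.16,0,-0.02],[0,0,0],0]])

```text
time: 12.95
tool_pos: [0.4352, 0.2501, 0.2702]
tool_rot: [0.287, 0.446, 0.834, -0.153]
contact_force: [-0.4, -1.0, -3.0]
gripper_width: 0.505
grasp_force: 62.7
```

Request:
jog_arm(targets=[[[-0.08,0,0],[0,0,0],0],[[-0.16,0,0],[0,0,0],0],[[-0.24,0,0],[0,0,0],0],[[-0.24,0,0],[0,0,0],0]])

```text
time: 13.45
tool_pos: [0.4378, 0.2462, 0.274]
tool_rot: [0.287, 0.446, 0.834, -0.153]
contact_force: [0.6, 0.1, -2.4]
gripper_width: 0.501
grasp_force: 62.7
```

Request:
jog_arm(targets=[[[-0.1,0,0],[0,0,0],0],[[-0.25,0,0],[0,0,0],0],[[-0.4,0,0],[0,0,0],0],[[-0.4,0,0],[0,0,0],0]])

```text
time: 13.95
tool_pos: [0.4423, 0.2395, 0.2803]
tool_rot: [0.287, 0.446, 0.834, -0.153]
contact_force: [-0.2, 0.3, -2.9]
gripper_width: 0.509
grasp_force: 62.7
```

Request:
jog_arm(targets=[[[-0.5,0,0],[0,0,0],0],[[-1.2,0,0],[0,0,0],0],[[-2,0,0],[0,0,0],0],[[-3,0,0],[0,0,0],0],[[-4,0,0],[0,0,0],0],[[-4,0,0],[0,0,0],0]])

```text
time: 14.7
tool_pos: [0.487, 0.1729, 0.3443]
tool_rot: [0.288, 0.447, 0.833, -0.152]
contact_force: [0.2, 0.2, -3.0]
gripper_width: 0.507
grasp_force: 62.7
```

Request:
jog_arm(targets=[[[0,0,0],[0,1,0],0],[[0,0,0],[0,2,0],0],[[0,0,0],[0,3,0],0],[[0,0,0],[0,4,0],0],[[0,0,0],[0,4.74,0],0],[[0,0,0],[0,4.74,0],0],[[0,0,0],[0,4.74,0],0]])

```text
time: 15.58
tool_pos: [0.4856, 0.1742, 0.3411]
tool_rot: [0.001, 0.471, 0.882, -0.001]
contact_force: [-0.0, -0.5, -2.5]
gripper_width: 0.504
grasp_force: 62.6
```

```bash
python3 - <<'E'
from look import *
s,i,d,c=look("w2"); np.savez("pics/w2.npz",i=i,d=d); print(s["joint_pos"].round(2))
E
```

```text
15.575 [0.4856 0.1742 0.3411] 
 [[-0.556  0.831  0.001]
 [ 0.831  0.556 -0.003]
 [-0.003 -0.001 -1.   ]]
[ 0.2  -0.25  1.72 -0.    1.68 -0.39]
```

View pics/w2.png

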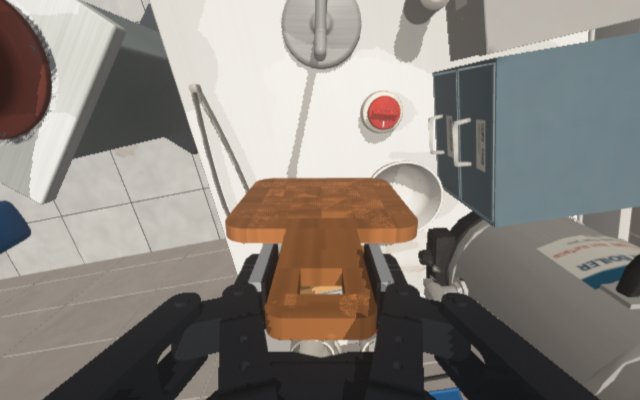

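The board hangs clear of the hook, upright in the gripper. It hides the rack from the wrist camera, so I will turn the tool half round and look from the other side. First a check for tall obstacles near the path.

```bash
python3 - <<'E'
from h import *
for n in("scene","side"):
    z=np.load(f"pics/{n}0.npz"); P=cloud(cam(n),z["d"])
    for c,nm in(((.534,.073),"look"),((.596,.015),"slot")):
        r=np.hypot(P[...,0]-c[0],P[...,1]-c[1])
        for lo,hi in((.12,.2),(.2,.35),(.35,.7)):
            m=(P[...,2]>lo)&(P[...,2]<hi)&(r<.3)
            if m.any():
                j=np.nanargmin(np.where(m,r,9)); print(n,nm,lo,round(float(r.flat[j]),3),P.reshape(-1,3)[j].round(3),np.unravel_index(j,r.shape))
E
```

```text
scene look 0.12 0.175 [0.707 0.102 0.123] (np.int64(188), np.int64(379))
scene look 0.2 0.212 [0.424 0.255 0.291] (np.int64(152), np.int64(264))
scene slot 0.12 0.141 [0.707 0.102 0.123] (np.int64(188), np.int64(379))
scene slot 0.2 0.191 [0.738 0.143 0.21 ] (np.int64(153), np.int64(377))
scene slot 0.35 0.28 [0.876 0.007 0.629] (np.int64(0), np.int64(465))
side look 0.12 0.141 [0.673 0.051 0.121] (np.int64(172), np.int64(272))
side look 0.2 0.195 [ 0.711 -0.01   0.306] (np.int64(100), np.int64(256))
side look 0.35 0.195 [ 0.708 -0.015  0.423] (np.int64(58), np.int64(252))
side slot 0.12 0.081 [0.675 0.033 0.122] (np.int64(166), np.int64(273))
side slot 0.2 0.117 [ 0.708 -0.018  0.282] (np.int64(105), np.int64(259))
side slot 0.35 0.116 [ 0.708 -0.015  0.423] (np.int64(58), np.int64(252))
```

Request:
jog_arm(targets=[[[-0.5,-0.2,-0.4],[0,0,0.6],0],[[-1.6,-0.6,-0.4],[0,0,1.8],0],[[-2.8,-1.0,-0.4],[0,0,3.0],0],[[-4.0,-1.5,-0.4],[0,0,4.2],0],[[-5.2,-2.0,-0.4],[0,0,5.5],0],[[-6.4,-2.4,-0.4],[0,0,6.8],0],[[-7.5,-2.8,-0.4],[0,0,8.1],0],[[-8.5,-3.2,-0.4],[0,0,9.0],0]])

```text
time: 16.62
tool_pos: [0.5375, -0.047, 0.3516]
tool_rot: [0.001, 0.9, 0.435, -0.0]
contact_force: [0.0, 0.4, -3.3]
gripper_width: 0.507
grasp_force: 62.6
```

Request:
jog_arm(targets=[[[0,0,0],[0,0,0.6],0],[[0,0,0],[0,0,0.6],0],[[0,0,0],[0,0,0.6],0]])

```text
time: 17.0
tool_pos: [0.5374, -0.0462, 0.3518]
tool_rot: [0.001, 0.917, 0.4, 0.0]
contact_force: [0.3, 0.8, -2.4]
gripper_width: 0.506
grasp_force: 62.6
```

```bash
python3 - <<'E'
from look import *
s,i,d,c=look("w3"); np.savez("pics/w3.npz",i=i,d=d,R=c[3],t=c[4])
P=cloud(c,d); n2=np.array([.729,-.684,0]); t2=np.array([.684,.729,0]); S=np.array([.58,.03,0])
A=(P-S)@np.c_[n2,t2,[0,0,1]]*1e3
m=(np.abs(A[...,0])<70)&(np.abs(A[...,1])<80)
for lo,hi in((70,90),(30,65),(4,15),(95,120)):
    mm=m&(A[...,2]>lo)&(A[...,2]<hi); a=A[mm]
    print(lo,hi,{int(x):int(v) for v,x in zip(*np.histogram(a[:,0],np.arange(-70,70,3))) if v>3}, np.percentile(a[:,1],[2,98]).round(0) if len(a) else "")
E
```

```text
17.0 [ 0.5374 -0.0462  0.3518] 
 [[ 0.68   0.733  0.001]
 [ 0.733 -0.68  -0.002]
 [-0.001  0.002 -1.   ]]
70 90 {-10: 115, -7: 213, -4: 10, 8: 10, 11: 172, 14: 174, 29: 66, 32: 198, 35: 74, 53: 14, 56: 15, 59: 13, 62: 11, 65: 10} [-52.  73.]
30 65 {-7: 7, 8: 59, 29: 4, 53: 17, 56: 19, 59: 18, 62: 14, 65: 14} [-51.  79.]
4 15 {-43: 60, -40: 155, -37: 93, -34: 30, -31: 32, -28: 33, -25: 32, -22: 33, -19: 32, -16: 25, -10: 5, 8: 16, 14: 16, 17: 32, 20: 32, 23: 32, 26: 32, 29: 29, 32: 9, 38: 23, 41: 30, 44: 30, 47: 31, 50: 29, 53: 33, 56: 30, 59: 35, 62: 128, 65: 157} [-54.  56.]
95 120 {-4: 18, -1: 324, 2: 326, 5: 349, 8: 131, 53: 22, 56: 25, 59: 25, 62: 18, 65: 17} [-66.  77.]
```

View pics/w3.png

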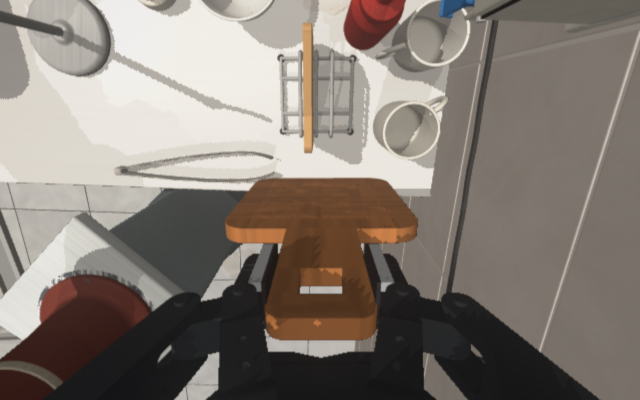

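```bash
python3 - <<'E'
from h import *
z=np.load("pics/w3.npz"); i,d=z["i"],z["d"]; p=camera_params("wrist"); f=200/np.tan(np.radians(p["fovy"])/2)
P=cloud((f,p["cx"],p["cy"],z["R"],z["t"]),d)
n2=np.array([.729,-.684,0]); t2=np.array([.684,.729,0]); S=np.array([.58,.03,0])
A=(P-S)@np.c_[n2,t2,[0,0,1]]*1e3
for c in(-7,13,33):
    m=(np.abs(A[...,0]-c)<7)&(np.abs(A[...,1])<49)&(A[...,2]>76)&(A[...,2]<90); a=A[m]; q=np.polyfit(a[:,1],a[:,0],1); print("arch",c,q[1].round(2),"yaw deg",np.degrees(q[0]).round(2),len(a),np.median(a[:,0]).round(1))
m=(np.abs(A[...,0]-3)<12)&(np.abs(A[...,1])<85)&(A[...,2]>100)&(A[...,2]<118); a=A[m]; q=np.polyfit(a[:,1],a[:,0],1); print("small",q[1],np.degrees(q[0]),np.percentile(a[:,1],[1,99]),np.median(a[:,2]))
# held board in tool frame
H=np.array(p["hand_eye"]); T=cloud((f,p["cx"],p["cy"],H[:3,:3],H[:3,3]),d)*1e3
hsv=cv2.cvtColor(i,cv2.COLOR_RGB2HSV); w=(hsv[...,0]>4)&(hsv[...,0]<22)&(hsv[...,1]>90)&(d<.45)&(np.arange(400)[:,None]>170)
Q=T[w]; print(len(Q),np.percentile(Q,[1,50,99],axis=0).round(1).tolist())
bl=Q[(Q[:,2]>50)&(Q[:,2]<150)]; print("blade face",np.percentile(bl[:,0],[10,50,90]),"y",np.percentile(bl[:,1],[.5,99.5]))
fc=Q[(Q[:,2]>0)&(Q[:,2]<155)&(np.abs(Q[:,1])<60)]; C=np.c_[fc[:,1:],np.ones(len(fc))]
for _ in range(3):
    k=np.linalg.lstsq(C,fc[:,0],rcond=None)[0]; r=np.abs(C@k-fc[:,0]); g=r<2.5; C,fc=C[g],fc[g]
print("x= a*y+b*z+c",k.round(4),"deg",np.degrees(k[:2]).round(2),len(fc))
tp=Q[Q[:,2]<-38]; print("top strip",np.percentile(tp,[2,50,98],axis=0).round(1).tolist())
bt=Q[Q[:,2]>100]; print("bottom zmax",np.percentile(bt[:,2],99.5))
E
```

```text
arch -7 -6.24 yaw deg -0.17 313 -6.2
arch 13 13.59 yaw deg -0.04 322 13.6
arch 33 33.5 yaw deg -0.0 314 33.6
small 4.056850915873119 0.20582553443206547 [-67.07946874  76.02181747] 109.21507139465415
21428 [[nan, nan, nan], [nan, nan, nan], [nan, nan, nan]]
blade face [2.00079008 2.35622861 2.68128428] y [-390.68468944   62.92564866]
x= a*y+b*z+c [0.0037 0.003  2.0511] deg [0.21 0.17] 9902
top strip [[-7.7, -21.5, -49.2], [1.0, -1.0, -47.4], [2.9, 19.7, -38.5]]
bottom zmax 216.7848318718473
```

The w3 view shows the rack from its end: the small board at (308,85) with the empty slot to its right, between the arches at x≈316 and 332. The held board is square in the gripper. I'll turn back, then move over the slot.

Request:
jog_arm(targets=[[[0,0,0],[0,0,-1.2],0],[[0,0,0],[0,0,-2.5],0],[[0,0,0],[0,0,-3.8],0],[[0,0,0],[0,0,-5.1],0],[[0,0,0],[0,0,-6.4],0],[[0,0,0],[0,0,-7.7],0],[[0,0,0],[0,0,-9.0],0],[[0,0,0],[0,0,-10.2],0]])

```text
time: 18.05
tool_pos: [0.5375, -0.0465, 0.3518]
tool_rot: [0.001, 0.431, 0.903, -0.0]
contact_force: [-0.5, 0.2, -2.9]
gripper_width: 0.504
grasp_force: 62.7
```

Request:
jog_arm(targets=[[[0,0,0],[0,0,-1.01],0],[[0,0,0],[0,0,-1.01],0],[[0,0,0],[0,0,-1.01],0]])

```text
time: 18.42
tool_pos: [0.5375, -0.0467, 0.3518]
tool_rot: [0.001, 0.37, 0.929, -0.0]
contact_force: [-0.3, 0.5, -2.0]
gripper_width: 0.51
grasp_force: 62.7
```

```bash
cat > go.py <<'E'
from h import *
s=state(); q=s["tool_rot"]; M=R.from_quat([q[1],q[2],q[3],q[0]]).as_matrix(); t=s["tool_pos"]
tgt=np.array([.5962,.01684,t[2]])
print(t.round(4),"yaw x",np.degrees(np.arctan2(M[1,0],M[0,0])),"units",(M.T@(tgt-t)/.025).round(3),s["contact_force"].round(1),s["joint_pos"].round(2),s["time"], M[:,2].round(4))
E
python3 go.py
```

```text
[ 0.5375 -0.0467  0.3518] yaw x 136.5850813286082 units [ 4.100e-02  3.459e+00 -1.000e-03] [-0.3  0.5 -2. ] [-0.22 -0.2   1.65 -0.    1.68 -1.04] 18.425 [ 9.0e-04 -1.3e-03 -1.0e+00]
```

Request:
jog_arm(targets=[[[0.04,0.8,0],[0,0,0],0],[[0.04,1.8,0],[0,0,0],0],[[0.04,2.8,0],[0,0,0],0],[[0.04,3.46,0],[0,0,0],0],[[0.04,3.46,1.5],[0,0,0],0],[[0.04,3.46,3],[0,0,0],0],[[0.04,3.46,3.6],[0,0,0],0],[[0.04,3.46,3.6],[0,0,0],0]])

```text
time: 19.42
tool_pos: [0.5958, 0.0167, 0.2607]
tool_rot: [-0.001, 0.369, 0.929, -0.001]
contact_force: [-0.5, 0.6, -2.4]
gripper_width: 0.506
grasp_force: 62.7
```

```bash
python3 go.py; python3 - <<'E'
from look import *
s,i,d,c=look("w4"); v,sd=grab_frame("side")
P=cloud(c,d); n2=np.array([.729,-.684,0]); t2=np.array([.684,.729,0]); S=np.array([.58,.03,0])
A=(P-S)@np.c_[n2,t2,[0,0,1]]*1e3
for c0 in(-6,13.6):
    m=(np.abs(A[...,0]-c0)<6)&(np.abs(A[...,1])<49)&(A[...,2]>76)&(A[...,2]<88); a=A[m]; print("arch",c0,len(a),np.median(a,0) if len(a) else "")
cv2.imwrite("pics/pair.png",np.vstack([cv2.resize(i[100:340,150:500,::-1],(525,360)),cv2.resize(v[130:230,240:400,::-1],(384,240),interpolation=2) @ np.eye(3,dtype=np.uint8) if 0 else cv2.copyMakeBorder(cv2.resize(v[130:230,240:400,::-1],(384,240),interpolation=2),0,0,0,141,0)]))
E
```

```text
[0.5958 0.0167 0.2607] yaw x 136.64690171955993 units [-0.008  0.012 -0.   ] [-0.5  0.6 -2.4] [-0.1  -0.03  1.65 -0.    1.53 -0.91] 19.425 [-0.0015 -0.001  -1.    ]
19.425 [0.5958 0.0167 0.2607] 
 [[-0.727  0.686 -0.002]
 [ 0.686  0.727 -0.001]
 [ 0.    -0.002 -1.   ]]
arch -6 648 [-6.14932767e+00  2.61695572e-02  8.22817727e+01]
arch 13.6 81 [15.43001771 -1.15154694 81.56065599]
```

View pics/pair.png

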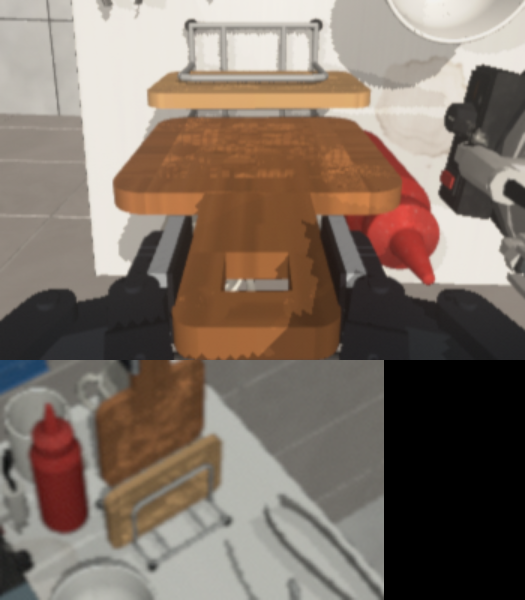

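The held board hangs just above the empty slot behind the small board, clear of the bottle. Lowering with force checks.

Request:
jog_arm(targets=[[[0,0,0.2],[0,0,0],0],[[0,0,0.4],[0,0,0],0],[[0,0,0.5],[0,0,0],0],[[0,0,0.6],[0,0,0],0],[[0,0,0.7],[0,0,0],0],[[0,0,0.7],[0,0,0],0]])

```text
time: 20.27
tool_pos: [0.5961, 0.0165, 0.2439]
tool_rot: [0.0, 0.369, 0.929, -0.0]
contact_force: [-0.1, -0.4, -2.3]
gripper_width: 0.504
grasp_force: 62.8
```

Request:
jog_arm(targets=[[[0,0,0.15],[0,0,0],0],[[0,0,0.3],[0,0,0],0],[[0,0,0.4],[0,0,0],0],[[0,0,0.4],[0,0,0],0]])

```text
time: 20.78
tool_pos: [0.5961, 0.0165, 0.2338]
tool_rot: [0.0, 0.369, 0.929, -0.001]
contact_force: [-0.9, 0.4, -2.1]
gripper_width: 0.505
grasp_force: 62.8
```

Request:
jog_arm(targets=[[[0,0,0.3],[0,0,0],0],[[0,0,0.6],[0,0,0],0],[[0,0,0.9],[0,0,0],0],[[0,0,1.2],[0,0,0],0],[[0,0,1.2],[0,0,0],0]])

```text
time: 21.4
tool_pos: [0.5957, 0.0165, 0.203]
tool_rot: [-0.0, 0.369, 0.929, -0.001]
contact_force: [-0.1, 0.3, -2.6]
gripper_width: 0.506
grasp_force: 62.8
```

Request:
jog_arm(targets=[[[0,0,0.2],[0,0,0],0],[[0,0,0.4],[0,0,0],0],[[0,0,0.6],[0,0,0],0],[[0,0,0.8],[0,0,0],0],[[0,0,0.8],[0,0,0],0]])

```text
time: 22.02
tool_pos: [0.5959, 0.0165, 0.1835]
tool_rot: [-0.0, 0.369, 0.929, -0.001]
contact_force: [0.3, -0.6, -2.7]
gripper_width: 0.504
grasp_force: 62.8
```

Request:
jog_arm(targets=[[[0,0,0.06],[0,0,0],0],[[0,0,0.12],[0,0,0],0],[[0,0,0.12],[0,0,0],0]])

```text
time: 22.4
tool_pos: [0.5963, 0.0164, 0.1812]
tool_rot: [0.001, 0.369, 0.929, -0.0]
contact_force: [0.1, 0.1, -2.5]
gripper_width: 0.508
grasp_force: 62.8
```

Request:
jog_arm(targets=[[[0,0,0.06],[0,0,0],0],[[0,0,0.12],[0,0,0],0],[[0,0,0.12],[0,0,0],0]])

```text
time: 22.78
tool_pos: [0.5962, 0.0165, 0.178]
tool_rot: [0.0, 0.369, 0.929, -0.0]
contact_force: [-0.5, -0.3, -1.5]
gripper_width: 0.507
grasp_force: 62.8
```

Request:
jog_arm(targets=[[[0,0,0.04],[0,0,0],0],[[0,0,0.08],[0,0,0],0],[[0,0,0.08],[0,0,0],0]])

```text
time: 23.15
tool_pos: [0.5963, 0.0165, 0.1763]
tool_rot: [0.001, 0.369, 0.929, -0.0]
contact_force: [0.6, -0.5, -2.9]
gripper_width: 0.506
grasp_force: 63.0
```

Request:
jog_arm(targets=[[[0,0,0.04],[0,0,0],0],[[0,0,0.06],[0,0,0],0],[[0,0,0.06],[0,0,0],0]])

```text
time: 23.52
tool_pos: [0.5967, 0.0163, 0.176]
tool_rot: [0.001, 0.369, 0.929, -0.0]
contact_force: [-1.6, 0.2, 6.0]
gripper_width: 0.504
grasp_force: 63.5
```

Request:
jog_arm(targets=[[[0,0,-0.04],[0,0,0],0],[[0,0,-0.04],[0,0,0],0],[[0,0,-0.04],[0,0,0],52],[[0,0,-0.04],[0,0,0],58],[[0,0,-0.04],[0,0,0],70],[[0,0,-0.04],[0,0,0],85],[[0,0,-0.04],[0,0,0],100],[[0,0,-0.04],[0,0,0],100]])

```text
time: 24.52
tool_pos: [0.5963, 0.0164, 0.1757]
tool_rot: [0.001, 0.369, 0.929, -0.0]
contact_force: [0.1, -0.1, 0.3]
gripper_width: 0.996
grasp_force: 0.0
```

Request:
jog_arm(targets=[[[0,0,-0.3],[0,0,0],100],[[0,0,-1],[0,0,0],100],[[0,0,-2],[0,0,0],100],[[0,0,-3.5],[0,0,0],100],[[0,0,-5],[0,0,0],100],[[0,0,-6],[0,0,0],100],[[2,0,-6],[0,0,0],100],[[2,0,-6],[0,0,0],100]])

```text
time: 25.52
tool_pos: [0.559, 0.0524, 0.3282]
tool_rot: [0.002, 0.368, 0.93, 0.0]
contact_force: [-0.3, -0.4, 0.4]
gripper_width: 1.001
grasp_force: 0.0
```

```bash
python3 - <<'E'
from look import *
s,i,d,c=look("w5"); v,sd=grab_frame("side"); print(s["contact_force"].round(1),s["gripper_width"])
P=cloud(c,d); n2=np.array([.729,-.684,0]); t2=np.array([.684,.729,0]); S=np.array([.5968,.0146,0])
A=(P-S)@np.c_[n2,t2,[0,0,1]]*1e3
hsv=cv2.cvtColor(i,cv2.COLOR_RGB2HSV); w=(hsv[...,0]>4)&(hsv[...,0]<22)&(hsv[...,1]>90)
for lo,hi in((150,216),(216,235),(100,120)):
    m=w&(np.abs(A[...,0])<35)&(np.abs(A[...,1])<90)&(A[...,2]>lo)&(A[...,2]<hi); a=A[m]
    if len(a): print(lo,np.percentile(a,[2,50,98],axis=0).round(1).tolist())
cv2.imwrite("pics/w5.png",np.hstack([cv2.resize(i[...,::-1],(480,300)),cv2.resize(v[100:250,220:380,::-1],(320,300))]))
E
```

```text
25.525 [0.559  0.0524 0.3282] 
 [[-0.729  0.685  0.004]
 [ 0.685  0.729 -0.001]
 [-0.004  0.002 -1.   ]]
[-0.3 -0.4  0.4] 1.0006947718240622
150 [[-4.9, -18.2, 152.2], [-4.2, 3.1, 187.5], [4.2, 23.5, 214.8]]
216 [[-4.8, -17.9, 216.4], [-1.3, 3.0, 223.7], [5.8, 23.0, 225.3]]
100 [[-24.7, -64.2, 101.5], [-17.2, 3.4, 109.0], [-3.8, 70.6, 117.9]]
```

View pics/w5.png

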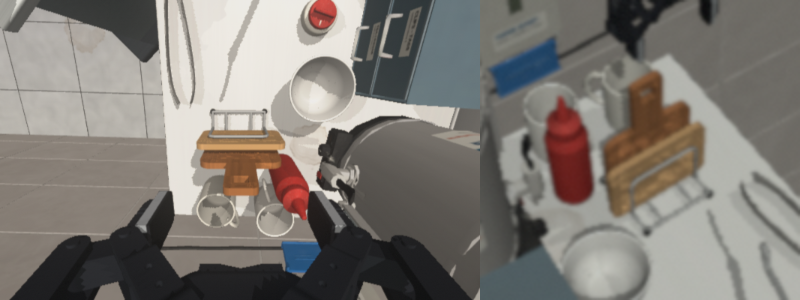

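The board stands upright in the empty slot with its top at 224 mm, which is fully seated. It is centred within 1 mm, and the gripper is clear of everything.

```bash
python3 -c "
from plant import *
print(job_done())"
```

```text
the job is handed in; nothing more can be done
None
```

The paddle board is off the hook and stands upright, fully down in the rack's empty slot; I handed the job in at about 26 s, with wrist forces read between moves staying under about 10 N, but no verdict was returned.

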